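Pack the empties box for the bottle washer

TASK

Pack the long blue box for the bottle washer: stand each of the three open, empty glass bottles upright in the deep compartment made to its size, lowering it to the bottom rather than dropping it in, and put the loose silicone stopper in the shallow compartment. The bottle that still has its stopper in and the drinks can do not belong there: leave both standing where they are, and knock no bottle over.

Things in the scene. Friction and masses are not known exactly. Their poses are not given: they have to be found in the camera images.
- bottle_small_center (a point): Small open, empty green glass bottle, standing: body 44 mm across up to 85 mm, a straight round neck 26 mm across from 107 mm up to the open mouth at 150 mm; about 0.13 kg. Take it by the neck. Point: on its axis half-way up, 75 mm above its base; its own z runs up the axis; round, so its yaw has no meaning. 
- bottle_medium_center (a point): Medium open, empty green glass bottle, standing: body 61 mm across up to 95 mm, a straight round neck 27 mm across from 128 mm up to the open mouth at 172 mm; about 0.22 kg. Take it by the neck. Point: on its axis half-way up, 86 mm above its base; its own z runs up the axis; round, so its yaw has no meaning. 
- bottle_large_center (a point): Large open, empty green glass bottle with a wide mouth, standing: body 78 mm across up to 100 mm, a straight round neck 40 mm across from 131 mm up to the open mouth at 175 mm; about 0.29 kg. Take it by the neck. Point: on its axis half-way up, 87.5 mm above its base; its own z runs up the axis; round, so its yaw has no meaning. 
- stopper_center (a point): Loose pale silicone bottle stopper, 42 mm tall, about 20 g, standing upside down on two stacked lidded blue boxes (114 x 144 mm, together 80 mm tall, fixed): a round head 34 mm across and 12 mm thick below, and the plug 21 mm across pointing up from it, up to its tip at 42 mm. Take it by the plug. Point: on its axis half-way up, 21 mm above the underside of the head.
- cell_large: Fixed pale blue-grey plastic insert, 107 x 107 mm, one of four side by side in one row (108 mm apart, any order) in the long blue box (436 x 112 mm). Origin: centre of its underside, 4 mm above the table; own z up, own y along the row; rim 64 mm above the origin. Deep square pocket 95 x 95 mm, 61 mm deep, made for the large bottle: its floor is 3 mm above the origin.
- cell_medium: Fixed pale blue-grey plastic insert, 107 x 107 mm, one of four side by side in one row (108 mm apart, any order) in the long blue box (436 x 112 mm). Origin: centre of its underside, 4 mm above the table; own z up, own y along the row; rim 64 mm above the origin. Deep square pocket 77.5 x 77.5 mm, 61 mm deep, made for the medium bottle (the large one does not go in): its floor is 3 mm above the origin.
- cell_small: Fixed pale blue-grey plastic insert, 107 x 107 mm, one of four side by side in one row (108 mm apart, any order) in the long blue box (436 x 112 mm). Origin: centre of its underside, 4 mm above the table; own z up, own y along the row; rim 64 mm above the origin. Deep square pocket 60.5 x 60.5 mm, 61 mm deep, made for the small bottle (the others do not go in): its floor is 3 mm above the origin.
- cell_dish: Fixed pale blue-grey plastic insert, 107 x 107 mm, one of four side by side in one row (108 mm apart, any order) in the long blue box (436 x 112 mm). Origin: centre of its underside, 4 mm above the table; own z up, own y along the row; rim 64 mm above the origin. Shallow square dish 84 x 84 mm, only 23 mm deep, for the stopper: its floor is 41 mm above the origin.
- bottle_stoppered_center (a point): Does not belong in the box: a glass bottle shaped like the medium one but filled and closed with a pale silicone stopper, whose round head, 34 mm across and 12 mm thick, sits on the mouth; standing, 184 mm tall with the stopper. Point: on its axis, 86 mm above its base; its own z runs up the axis; round, so its yaw has no meaning. 
- can_center (a point): Does not belong in the box: an unopened aluminium drinks can, 66 mm across and 115 mm tall, standing. Point: on its axis half-way up; its own z runs up the axis. The unlisted mug, jar, jar lid and brush on the table are under 100 mm tall and stand clear; by the table's edges nothing is taller than 230 mm.
Mind the look-alikes: they are no part of the job. What is shaped like the part that bears bottle_stoppered_center but pink or yellow is not meant.

How it is judged:
At the end, for the whole second after the job is handed in: Each open bottle stands upright (0.12 rad), fully down (10 mm), in the compartment of its size (15 mm); the stopper is down in the shallow compartment (34 mm of its middle along each side); the stoppered bottle and can stand within 30 mm of their places; all released and at rest (horizontal distance between bottle_small_center and cell_small below 0.015 m and z of bottle_small_center in the frame of cell_small between 0.07 and 0.085 m and angle between each of bottle_small_center, bottle_medium_center, bottle_large_center's own z axis and vertical below 0.12 rad and linear speed of each of bottle_small, bottle_medium, bottle_large, stopper below 0.02 m/s and horizontal distance between bottle_medium_center and cell_medium below 0.015 m and z of bottle_medium_center in the frame of cell_medium between 0.081 and 0.096 m and horizontal distance between bottle_large_center and cell_large below 0.015 m and z of bottle_large_center in the frame of cell_large between 0.0825 and 0.0975 m and x of stopper_center in the frame of cell_dish between -0.034 and 0.034 m and y of stopper_center in the frame of cell_dish between -0.034 and 0.034 m and z of stopper_center in the frame of cell_dish between 0.045 and 0.07 m and distance of each of bottle_stoppered_center, can_center from where it was at the start of the episode below 0.03 m and angle between each of bottle_stoppered_center, can_center's own z axis and vertical below 0.1 rad); the robot touches nothing.
It fails at once if a bottle is knocked over (angle between any of bottle_small_center, bottle_medium_center, bottle_large_center, bottle_stoppered_center's own z axis and vertical above 0.8 rad).
It fails at once if a bottle is dropped into its compartment rather than lowered (faster than 0.6 m/s inside it) ((horizontal distance between bottle_small_center and cell_small below 0.03 m and z of bottle_small_center in the frame of cell_small below 0.135 m and linear speed of bottle_small above 0.6 m/s) or (horizontal distance between bottle_medium_center and cell_medium below 0.03 m and z of bottle_medium_center in the frame of cell_medium below 0.146 m and linear speed of bottle_medium above 0.6 m/s) or (horizontal distance between bottle_large_center and cell_large below 0.03 m and z of bottle_large_center in the frame of cell_large below 0.1475 m and linear speed of bottle_large above 0.6 m/s)).
It fails at once if the stoppered bottle is moved more than 30 mm (distance of bottle_stoppered_center from where it was at the start of the episode above 0.03 m).
It fails at once if the can is moved more than 30 mm (distance of can_center from where it was at the start of the episode above 0.03 m).
It also fails if it takes over 109 s, if anything falls off the work surface, if the arm or the gripper's body presses on something with over 40 N, if the wrist force passes 120 N, or if a joint passes its speed limit or range.

ROBOT

A 7-joint arm with a two-finger parallel gripper is mounted at the origin on the work surface. World frame = base frame: x ahead of the robot, y to its left, z up, the work surface at z = 0. Lengths are in m, angles in rad, forces in N, time in s.
With the tool pointing down it reaches from about 0.425 to 0.925 m from the base axis. Payload 6.8 kg.
Tool frame: the origin (TCP) lies midway between the tips of the shut fingers; the grasp point (between the pads) lies 19 mm behind it; z points along the fingers, y is the line along which they close (so a half turn about z gives the same grasp; the last joint's range is limited). The gripper opens to 85 mm and grips with 20 to 120 N. Pads are 22 mm wide; open, the fingers measure 114 mm over their backs; the gripper's body (76 mm by 85 mm) begins 54 mm behind the grasp point. The pads swing forward as they close: fully open they stand 13 mm farther back than shut.
Start: joints at [-1.364, 0.477, 0.022, 1.555, -0.011, 1.109, -0.083], TCP at [0.209, 0.642, 0.231] pointing down, gripper open.
Joint ranges: [-2.96, 2.96], [-0.34, 2.1], [-1.41, 1.46], [0.24, 2.44], [-1.37, 4.51], [0.17, 1.92], [-2.96, 2.96]. Speed limits (rad/s): [2.39, 2.39, 3.14, 3.14, 3.14, 3.14, 3.14].

INTERFACE

Orientations are given as a unit quaternion [w, x, y, z].
In Python, from station import bot, imaging gives the robot as it stands.
- The arm moves only by the tool move_arm, never from a script. Its argument "commands" is a list that holds one entry, the list of rows, each a list of 7 numbers: the shift along the tool's x, y, z in m, then the turn, a rotation vector about the tool's x, y, z in degrees, then the finger opening in m, from 0 to 0.0854. In form: [[[x, y, z, rx, ry, rz, grip], ...]]. A call has 1 to 20 rows; each row shifts and turns the commanded pose from where the row before left it, along the tool's axes as they then stand; what a row does not reach is not made up. A row lasts 1/8 s, in which the tool goes at most 62.5 mm and 10.7 degrees, less where a joint would pass 70% of its speed; a pose out of reach is approached as far as the arm can. A call is refused whole if a number of a shift passes 0.0625 or a number of a turn 10.7, either way. A call with a gripper value outside its range is refused whole. The fingers move at their own pace and stop on an object; "squeeze" is the grip in N (left out, the last holds). Time passes only in rows, so rows that do not move let the fingers close. It gives the time, the measured TCP pose, the force, the opening and the grip force at its end, in the units of the state.
- bot.get_obs(): the state, without advancing time (a new reading comes with each control period).
- imaging.read_camera(name): name is "side" or "top"; returns the picture (400x640x3 uint8, red, green, blue); there is no depth.
- imaging.calibration(name): a dict with "intrinsics" (3x3 intrinsics, pixels), "extrinsics" (4x4, takes a point from camera to world coordinates). Camera axes: x right, y down, z forward; pixel columns grow to the right and rows downward; lengths in m; the calibration is good to about 2 mm. A picture is of the moment at which its call begins. calibration takes no time and is no camera call.
- bot.hand_in(): hands the job in; it is judged then, once.
The state is a dict: "t": time; "q": joint angles; "joint_vel": joint speeds; "joint_torque": joint torques, N m; "eef_pos": TCP position; "tool_rot": TCP orientation; "contact_force": force on the tool from outside, world axes, zero at the start; "torque": the same for the moment, N m; "gripper_width": opening from 0.0 (shut) to 1.0 (fully open); "grasp_force": force on a finger pad.
Only numpy, scipy, OpenCV 4.12 (cv2) and the standard library are available. Lean on these libraries where they do the work, as an engineer would, in place of code of your own. Each camera call takes 0.05 s, during which the arm holds its last target. There are 200 camera calls.

## Working session

There is one attempt and no reset: what is moved stays moved. The work goes in short steps, Python scripts to look and compute and a tool call to move; the robot and the scene stay as the last step left them, time stands still between calls to the robot, and variables do not carry over. Pictures are saved under pics/ and viewed, at most 14 in all, crops included, and the job is handed in when it is done.

Besides the shell and the picture viewer there is one more tool, called after "Call:" in YAML: its name, and indented under it one key for each argument. move_arm: Moves the arm, as the interface text tells. Its arguments: {"type":"object","properties":{"commands":{"type":"array","items":{"type":"array","items":{"type":"array","items":{"type":"number"}}}},"squeeze":{"type":"number"}},"required":["commands"]}

```bash
mkdir -p pics; cat > h.py <<'E'
import numpy as np, cv2
from station import bot, imaging
def shot(n,f=None):
    im=imaging.read_camera(n)
    if f: cv2.imwrite('pics/'+f,im[:,:,::-1])
    return im
def cast(n,u,v,z):
    c=imaging.calibration(n);K=np.array(c['intrinsics']);T=np.array(c['extrinsics'])
    d=T[:3,:3]@np.linalg.solve(K,[u,v,1.]);o=T[:3,3]
    return o+d*(z-o[2])/d[2]
def proj(n,p):
    c=imaging.calibration(n);K=np.array(c['intrinsics']);T=np.array(c['extrinsics'])
    x=K@(T[:3,:3].T@(np.array(p)-T[:3,3]));return x[:2]/x[2]
E
python3 - <<'E'
from h import *
for n in('side','top'):
    shot(n,n+'1.png');c=imaging.calibration(n);print(n,np.round(c['intrinsics'],1).tolist(),np.round(c['extrinsics'],3).tolist())
o=bot.get_obs();print({k:np.round(o[k],3) for k in('t','eef_pos','tool_rot','gripper_width')})
E
```

```text
side [[379.9, 0.0, 315.6], [0.0, 379.9, 205.1], [0.0, 0.0, 1.0]] [[0.758, -0.369, 0.538, -0.144], [-0.652, -0.417, 0.633, -0.778], [-0.009, -0.831, -0.557, 0.73], [0.0, 0.0, 0.0, 1.0]]
top [[449.7, 0.0, 320.6], [0.0, 449.7, 199.2], [0.0, 0.0, 1.0]] [[-0.008, -0.98, 0.2, 0.276], [-1.0, 0.008, -0.002, -0.019], [0.0, -0.2, -0.98, 1.264], [0.0, 0.0, 0.0, 1.0]]
{'t': np.float64(0.1), 'eef_pos': array([0.209, 0.641, 0.23 ]), 'tool_rot': array([-0.   ,  0.157,  0.988, -0.001]), 'gripper_width': np.float64(1.001)}
```

View pics/side1.png

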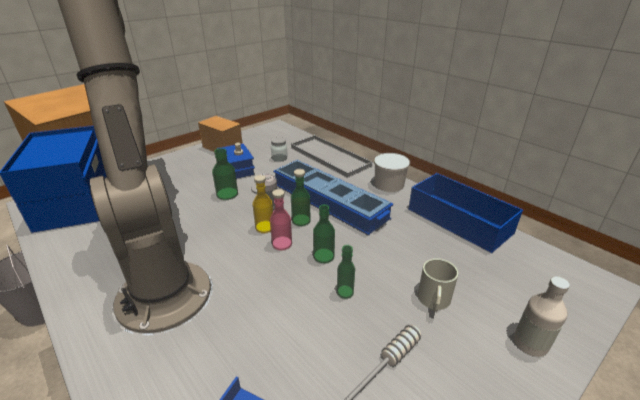

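View pics/top1.png

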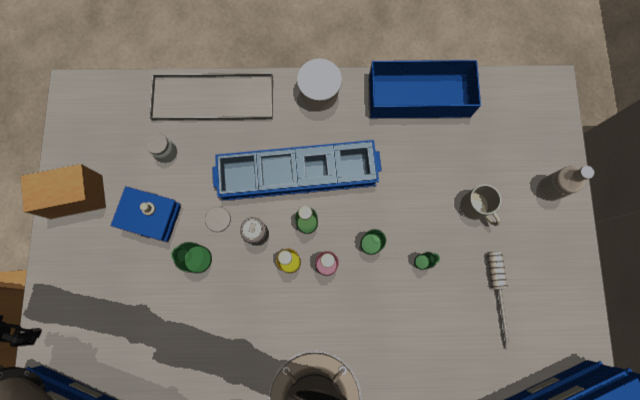

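Top view candidates: the large bottle is at (190,256), the medium at (372,242) and the small at (426,261). Green with a pale head at (306,218) is the stoppered bottle. Yellow (289,260) and pink (327,263) are the look-alikes. The can is at (253,230) and the loose stopper at (147,208) on the blue boxes. An enlarged crop should confirm these.

```bash
python3 - <<'E'
import cv2
a=cv2.imread('pics/top1.png')[130:285,100:450];cv2.imwrite('pics/c1.png',cv2.resize(a,None,fx=2.28,fy=2.28,interpolation=cv2.INTER_CUBIC))
a=cv2.imread('pics/side1.png')[130:310,200:410];cv2.imwrite('pics/c2.png',cv2.resize(a,None,fx=3.3,fy=3.3,interpolation=cv2.INTER_CUBIC))
E
```

```text
(no output)
```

View pics/c1.png

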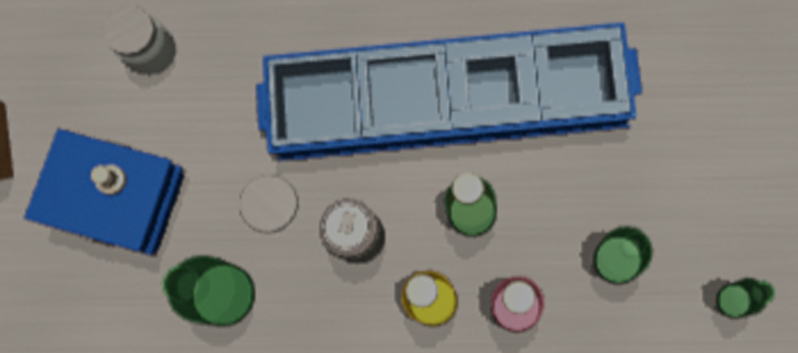

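View pics/c2.png

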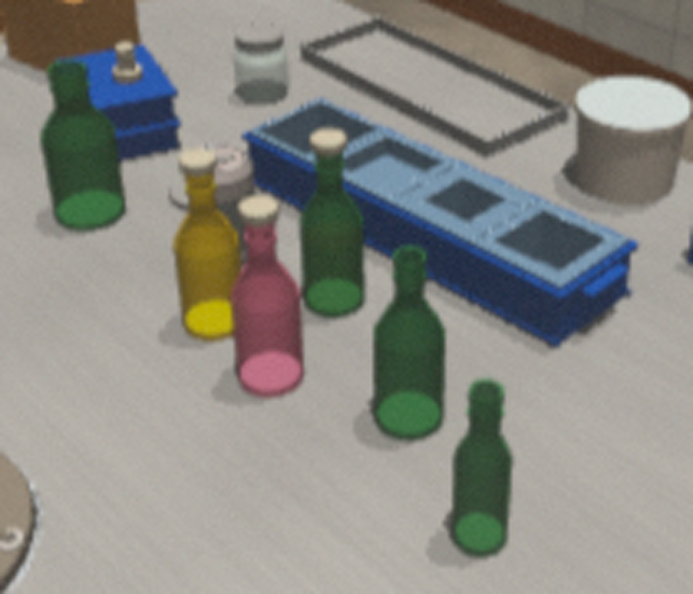

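Both crops confirm it. The bright green discs are the bottle bases, and the stoppered green bottle at c1 (470,200) has a pale head. The compartments, left to right in the top view, are large, dish, small, medium. Next I measure.

```bash
cat > meas.py <<'E'
from h import *
def blobs(m,amin):
    n,l,s,c=cv2.connectedComponentsWithStats(m.astype(np.uint8));return [(c[i],s[i]) for i in range(1,n) if s[i,4]>=amin]
def green(n):
    im=imaging.read_camera(n);hsv=cv2.cvtColor(im,cv2.COLOR_RGB2HSV)
    g=(hsv[...,0]>45)&(hsv[...,0]<85)&(hsv[...,1]>70)
    return im,hsv,g
E
python3 - <<'E'
from meas import *
for n in('top','side'):
    im,hsv,g=green(n)
    print(n)
    for c,s in blobs(g,60):
        x,y,w,h=s[:4]; sub=np.zeros_like(g);sub[y:y+h,x:x+w]=g[y:y+h,x:x+w]
        v=hsv[...,2][sub]; t,_=cv2.threshold(v.reshape(-1,1),0,255,cv2.THRESH_OTSU)
        b=max(blobs(sub&(hsv[...,2]>t),15),key=lambda q:q[1][4])
        print('blob',s[:5],'base',b[0].round(1),b[1][2:4],cast(n,*b[0],.003).round(4)[:2],'t',t)
    if n=='side':
        pass
im=imaging.read_camera('top');hsv=cv2.cvtColor(im,cv2.COLOR_RGB2HSV)
roi=np.zeros(hsv.shape[:2],bool);roi[138:200,212:385]=1
m=roi&(hsv[...,0]>90)&(hsv[...,0]<118)&(hsv[...,1]<110)&(hsv[...,1]>25)
pts=[]
b=max(blobs(cv2.morphologyEx(m.astype(np.uint8),cv2.MORPH_CLOSE,np.ones((5,5))),200),key=lambda q:q[1][4]);print(b)
mm=cv2.morphologyEx(m.astype(np.uint8),cv2.MORPH_CLOSE,np.ones((5,5)))
cs,_=cv2.findContours(mm,cv2.RETR_EXTERNAL,cv2.CHAIN_APPROX_NONE);c=max(cs,key=cv2.contourArea).reshape(-1,2)
P=np.array([cast('top',*p,.068)[:2] for p in c],np.float32)
r=cv2.minAreaRect(P);print('rect',r,cv2.boxPoints(r).round(3).tolist())
for nm,uv,z in(('tip',(144.3,205.9),.122),('head',(147,208.9),.092),('can',(253,229),.115),('stopd head',(305,212.5),.184)):print(nm,cast('top',*uv,z).round(3))
E
```

```text
top
blob [295 210  22  23 312] base [307.1 224. ] [19 18] [0.4615 0.0178] t 87.0
blob [361 230  25  24 464] base [370.8 243.3] [19 20] [ 0.4054 -0.1609] t 89.0
blob [172 242  39  31 914] base [197.  258.9] [25 26] [0.3662 0.3245] t 77.0
blob [415 253  25  16 302] base [421.7 261.4] [13 14] [ 0.354  -0.3011] t 83.0
side
blob [213 149  24  50 779] base [226.7 192.6] [20 12] [0.3699 0.3245] t 89.0
blob [292 178  18  47 624] base [300.8 219.1] [17 11] [0.4687 0.0188] t 86.0
blob [314 204  20  58 809] base [323.4 254.8] [19 13] [ 0.4077 -0.1606] t 92.0
blob [338 246  16  52 462] base [344.7 290.7] [14 12] [ 0.3568 -0.3003] t 94.0
(array([295.8651988 , 166.73435767]), array([ 212,  140,  170,   59, 6313], dtype=int32))
rect ((0.6066972613334656, 0.044761642813682556), (0.13102929294109344, 0.4646165072917938), 4.469393253326416) [[0.5230000019073486, 0.2709999978542328], [0.5590000152587891, -0.19200000166893005], [0.6899999976158142, -0.18199999630451202], [0.6539999842643738, 0.2809999883174896]]
tip [0.495 0.435 0.122]
head [0.492 0.439 0.092]
can [0.433 0.154 0.115]
stopd head [0.463 0.017 0.184]
```

```bash
python3 - <<'E'
from meas import *
im=imaging.read_camera('top');hsv=cv2.cvtColor(im,cv2.COLOR_RGB2HSV)
print([hsv[y,x].tolist() for x,y in((258,165),(297,160),(337,160),(238,172),(285,145),(285,194),(300,200))])
for smax in(130,100,80):
    m=np.zeros(hsv.shape[:2],np.uint8);m[138:200,205:392]=((hsv[...,0]>92)&(hsv[...,0]<118)&(hsv[...,1]<smax)&(hsv[...,1]>45)&(hsv[...,2]>90))[138:200,205:392]
    m=cv2.morphologyEx(m,cv2.MORPH_OPEN,np.ones((3,3)))
    cs,_=cv2.findContours(m,cv2.RETR_EXTERNAL,cv2.CHAIN_APPROX_NONE);c=max(cs,key=cv2.contourArea).reshape(-1,2)
    P=np.array([cast('top',*p,.068)[:2] for p in c],np.float32)
    r=cv2.minAreaRect(P);print(smax,np.round(r[0],4),np.round(r[1],3),r[2],len(c))
ce=np.array(r[0])
E
```

```text
[[101, 51, 146], [101, 42, 152], [102, 43, 155], [101, 49, 150], [17, 25, 144], [112, 87, 105], [16, 23, 146]]
130 [0.5936 0.1936] [0.086 0.099] 5.225090026855469 141
100 [0.5936 0.1936] [0.086 0.099] 5.225090026855469 141
80 [0.5935 0.1936] [0.086 0.099] 5.225090503692627 141
```

```bash
python3 - <<'E'
from meas import *
from scipy.spatial.transform import Rotation as R
im=imaging.read_camera('top');hsv=cv2.cvtColor(im,cv2.COLOR_RGB2HSV)
for smax in(60,75,):
    m=np.zeros(hsv.shape[:2],np.uint8);m[138:200,205:392]=((hsv[...,0]>92)&(hsv[...,0]<112)&(hsv[...,1]<smax)&(hsv[...,1]>30)&(hsv[...,2]>110))[138:200,205:392]
    m=cv2.morphologyEx(m,cv2.MORPH_CLOSE,np.ones((3,3)));m=cv2.morphologyEx(m,cv2.MORPH_OPEN,np.ones((2,2)))
    cs,_=cv2.findContours(m,cv2.RETR_EXTERNAL,cv2.CHAIN_APPROX_NONE);c=max(cs,key=cv2.contourArea).reshape(-1,2)
    P=np.array([cast('top',*p,.068)[:2] for p in c],np.float32)
    r=cv2.minAreaRect(P);print(smax,np.round(r[0],4),np.round(r[1],3),r[2],c.min(0),c.max(0))
ce=np.array(r[0]);a=np.radians(r[2]);y=np.array([-np.sin(a),np.cos(a)])
ov=im.copy()
for k in(1.5,.5,-.5,-1.5):
    q=ce+k*.108*y;print(k,q.round(4))
    x=np.array([y[1],-y[0]])
    pp=np.array([proj('top',[*(q+i*.0535*x+j*.0535*y),.068]) for i,j in((1,1),(1,-1),(-1,-1),(-1,1))])
    cv2.polylines(ov,[np.round(pp*16).astype(int)],True,(255,0,0),1,shift=4)
cv2.imwrite('pics/ov.png',cv2.resize(ov[130:210,200:400,::-1],None,fx=4,fy=4,interpolation=cv2.INTER_NEAREST))
o=bot.get_obs();w=o['tool_rot'];print(R.from_quat([*w[1:],w[0]]).as_matrix().round(3))
E
```

```text
60 [0.6068 0.0419] [0.105 0.426] 5.025136470794678 [221 144] [376 194]
75 [0.6104 0.0435] [0.113 0.429] 5.087991714477539 [220 144] [376 194]
1.5 [0.5961 0.2048]
0.5 [0.6056 0.0973]
-0.5 [ 0.6152 -0.0103]
-1.5 [ 0.6248 -0.1179]
[[-0.951  0.31  -0.   ]
 [ 0.31   0.951 -0.   ]
 [-0.    -0.    -1.   ]]
```

View pics/ov.png

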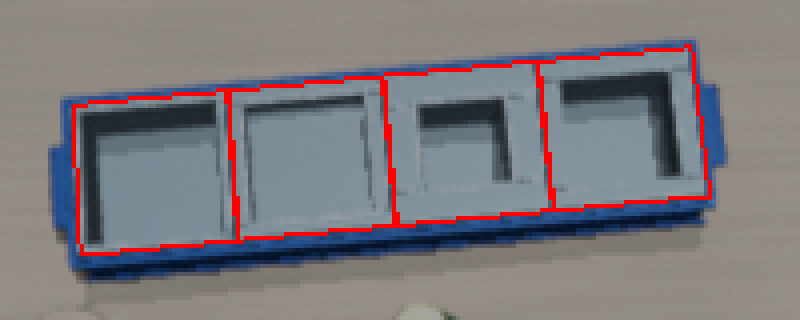

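Fitted rim: 113 x 429 mm against the true 107 x 431 mm, with the row tilted about 5°, so the fit is sound. First move: square the tool's yaw to the world axes and go above the loose stopper.

Call:
move_arm:
  commands:
    - [[0,0,-0.02,0,0,-9,0.0854],[0,0,0,0,0,-9,0.0854],[-0.0356,-0.0256,0,0,0,0,0.0854],[-0.0356,-0.0256,0,0,0,0,0.0854],[-0.0356,-0.0256,0,0,0,0,0.0854],[-0.0356,-0.0256,0,0,0,0,0.0854],[-0.0356,-0.0256,0,0,0,0,0.0854],[-0.0356,-0.0256,0,0,0,0,0.0854],[-0.0356,-0.0256,0,0,0,0,0.0854],[-0.0356,-0.0256,0,0,0,0,0.0854],[0,0,0,0,0,0,0.0854],[0,0,0,0,0,0,0.0854]]
  squeeze: 30

```text
t: 1.85
eef_pos: [0.4931, 0.4374, 0.2512]
tool_rot: [-0.0, 0.0, 1.0, 0.0]
contact_force: [0.1, 1.6, -0.0]
gripper_width: 0.996
grasp_force: 0.0
```

```bash
cat >> h.py <<'E'
from scipy.spatial.transform import Rotation as R
def rot():
    w=bot.get_obs()['tool_rot'];return R.from_quat([*w[1:],w[0]]).as_matrix()
def to(p):
    "tool-axes shift from measured TCP to world p"
    print('shift',(rot().T@(np.array(p)-bot.get_obs()['eef_pos'])).round(4))
E
python3 - <<'E'
from h import *
print(rot().round(3));to([.4935,.437,.15])
print('small pocket',cast('top',316,165.6,.068).round(4))
# stopper from the side view: c2 tip(125,45) head(126,72)
for u,v,z in((125,46,.122),(127,68,.092)):print(cast('side',200+u/3.3,130+v/3.3,z).round(4))
E
```

```text
[[-1.     0.    -0.001]
 [ 0.     1.     0.   ]
 [ 0.001  0.    -1.   ]]
shift [-0.0005 -0.0004  0.1012]
small pocket [ 0.6142 -0.0091  0.068 ]
[0.4946 0.426  0.122 ]
[0.496  0.4308 0.092 ]
```

```bash
python3 - <<'E'
from meas import *
for n,(x0,x1,y0,y1) in(('top',(132,165,195,222)),('side',(226,250,138,166))):
    im=cv2.imread('pics/%s1.png'%n);h=cv2.cvtColor(im,cv2.COLOR_BGR2HSV);m=np.zeros(h.shape[:2],bool)
    m[y0:y1,x0:x1]=((h[...,1]<90)&(h[...,2]>120))[y0:y1,x0:x1]
    b=max(blobs(m,10),key=lambda q:q[1][4]);print(n,b[0],b[1],[cast(n,*b[0],z).round(4)[:2] for z in(.09,.10)])
    for r in range(y0,y1): print(''.join('#' if k else '.' for k in m[r,x0:x1]))
E
```

```text
top [146.28070175 207.22807018] [140 202  14  13 114] [array([0.4973, 0.4418]), array([0.4954, 0.4379])]
..........................#######
..............................###
.................................
.................................
.................................
.................................
.................................
...........##.#####..............
.........############............
........#############............
........########..####...........
........########...###...........
........########....##...........
........#######.....##...........
.........#####.....###...........
..........###......###...........
..........###.....###............
..........####...####............
...........########..............
..............####...............
.................................
.................................
.................................
.................................
.................................
.................................
.................................
side [246.17567568 142.54054054] [242 138   8  14  74] [array([0.5602, 0.4786]), array([0.5492, 0.4589])]
................########
................########
................########
................########
..........####..########
.........#####..########
.........######...######
.........####......#####
....................####
....................####
.....................###
.........#.....#......##
........##.....##......#
........#########......#
.........#######........
........................
........................
........................
........................
........................
........................
........................
........................
........................
........................
........................
........................
........................
```

Call:
move_arm:
  commands:
    - [[-0.0015,-0.001,0.03,0,0,0,0.0854],[0,0,0.03,0,0,0,0.0854],[0,0,0.03,0,0,0,0.0854],[0,0,0.03,0,0,0,0.0854],[0,0,0.02,0,0,0,0.0854],[0,0,0.019,0,0,0,0.0854],[0,0,0,0,0,0,0.05],[0,0,0,0,0,0,0.04],[0,0,0,0,0,0,0.03],[0,0,0,0,0,0,0.015],[0,0,0,0,0,0,0.015],[0,0,0,0,0,0,0.015],[0,0,0,0,0,0,0.015]]
  squeeze: 25

```text
t: 3.48
eef_pos: [0.4958, 0.4367, 0.0935]
tool_rot: [0.001, 0.0, 1.0, 0.001]
contact_force: [-0.5, 0.5, 5.6]
gripper_width: 0.232
grasp_force: 29.2
```

Width 0.232 × 85 ≈ 20 mm, which matches the plug. Lift, and move it over the dish.

Call:
move_arm:
  commands:
    - [[0,0,-0.03,0,0,0,0.015],[0,0,-0.04,0,0,0,0.015],[0,0,-0.03,0,0,0,0.015],[-0.0109,-0.0339,0,0,0,0,0.015],[-0.0109,-0.0339,0,0,0,0,0.015],[-0.0109,-0.0339,0,0,0,0,0.015],[-0.0109,-0.0339,0,0,0,0,0.015],[-0.0109,-0.0339,0,0,0,0,0.015],[-0.0109,-0.0339,0,0,0,0,0.015],[-0.0109,-0.0339,0,0,0,0,0.015],[-0.0109,-0.0339,0,0,0,0,0.015],[-0.0109,-0.0339,0,0,0,0,0.015],[-0.0109,-0.0339,0,0,0,0,0.015],[0,0,0.04,0,0,0,0.015],[0,0,0.03,0,0,0,0.015],[0,0,0,0,0,0,0.015]]

```text
t: 5.48
eef_pos: [0.6017, 0.0961, 0.1199]
tool_rot: [-0.003, 0.0, 1.0, -0.001]
contact_force: [-0.4, 0.7, -0.0]
gripper_width: 0.238
grasp_force: 28.4
```

Call:
move_arm:
  commands:
    - [[-0.003,0.001,0.025,0,0,0,0.015],[0,0,0.02,0,0,0,0.015],[0,0,0.01,0,0,0,0.015],[0,0,0.004,0,0,0,0.015],[0,0,0,0,0,0,0.015],[0,0,0,0,0,0,0.03],[0,0,0,0,0,0,0.035],[0,0,0,0,0,0,0.035],[0,0,-0.015,0,0,0,0.035],[0,0,-0.03,0,0,0,0.035],[0,0,-0.04,0,0,0,0.05],[0,0,-0.05,0,0,0,0.0854],[0,0,-0.05,0,0,0,0.0854],[0,0,0,0,0,0,0.0854]]

```text
t: 7.22
eef_pos: [0.6097, 0.0981, 0.2543]
tool_rot: [0.005, 0.001, 1.0, 0.001]
contact_force: [-1.0, 0.2, -0.5]
gripper_width: 1.0
grasp_force: 0.0
```

```bash
python3 - <<'E'
from h import *
im=shot('side');cv2.imwrite('pics/d1.png',cv2.resize(im[140:260,240:420,::-1],None,fx=3,fy=3))
to([.368,.3245,.26])
E
```

```text
shift [ 0.2403  0.2264 -0.0094]
```

View pics/d1.png

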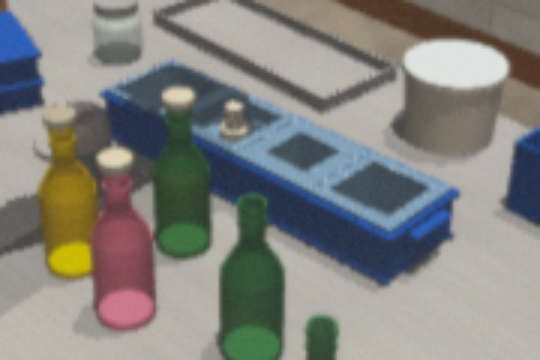

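The stopper stands upright in the dish at crop pixel (233,120). Next, above the large bottle.

Call:
move_arm:
  commands:
    - [[0.03,0.0283,0,0,0,0,0.0854],[0.03,0.0283,0,0,0,0,0.0854],[0.03,0.0283,0,0,0,0,0.0854],[0.03,0.0283,0,0,0,0,0.0854],[0.03,0.0283,0,0,0,0,0.0854],[0.03,0.0283,0,0,0,0,0.0854],[0.03,0.0283,0,0,0,0,0.0854],[0.03,0.0283,0,0,0,0,0.0854],[0,0,0,0,0,0,0.0854],[0,0,0,0,0,0,0.0854]]

```text
t: 8.52
eef_pos: [0.3671, 0.3234, 0.2476]
tool_rot: [-0.0, 0.0, 1.0, -0.001]
contact_force: [0.7, -0.4, -0.4]
gripper_width: 0.998
grasp_force: 0.0
```

```bash
python3 - <<'E'
from h import *
to([.368,.3245,.137]);print(rot().round(3)[:,2])
E
```

```text
shift [-0.001   0.0012  0.1106]
[-0.001 -0.001 -1.   ]
```

Call:
move_arm:
  commands:
    - [[-0.001,0.001,0.025,0,0,0,0.0854],[0,0,0.025,0,0,0,0.0854],[0,0,0.025,0,0,0,0.0854],[0,0,0.02,0,0,0,0.0854],[0,0,0.015,0,0,0,0.0854],[0,0,0,0,0,0,0.07],[0,0,0,0,0,0,0.06],[0,0,0,0,0,0,0.05],[0,0,0,0,0,0,0.045],[0,0,0,0,0,0,0.035],[0,0,0,0,0,0,0.03],[0,0,0,0,0,0,0.03],[0,0,0,0,0,0,0.03]]
  squeeze: 50

```text
t: 10.15
eef_pos: [0.3684, 0.3251, 0.1389]
tool_rot: [0.0, 0.0, 1.0, -0.0]
contact_force: [-0.6, -3.2, 6.4]
gripper_width: 0.454
grasp_force: 49.8
```

Width ≈ 39 mm, so it has the 40 mm neck. Lift and carry to the large cell.

Call:
move_arm:
  commands:
    - [[0,0,-0.02,0,0,0,0.03],[0,0,-0.03,0,0,0,0.03],[0,0,-0.03,0,0,0,0.03],[0,0,-0.03,0,0,0,0.03],[-0.0228,-0.012,0,0,0,0,0.03],[-0.0228,-0.012,0,0,0,0,0.03],[-0.0228,-0.012,0,0,0,0,0.03],[-0.0228,-0.012,0,0,0,0,0.03],[-0.0228,-0.012,0,0,0,0,0.03],[-0.0228,-0.012,0,0,0,0,0.03],[-0.0228,-0.012,0,0,0,0,0.03],[-0.0228,-0.012,0,0,0,0,0.03],[-0.0228,-0.012,0,0,0,0,0.03],[-0.0228,-0.012,0,0,0,0,0.03],[0,0,0,0,0,0,0.03],[0,0,0,0,0,0,0.03]]

```text
t: 12.15
eef_pos: [0.595, 0.2057, 0.2476]
tool_rot: [-0.001, 0.0, 1.0, 0.0]
contact_force: [-0.7, -0.1, -2.7]
gripper_width: 0.456
grasp_force: 51.1
```

```bash
python3 - <<'E'
from h import *
im=shot('side');cv2.imwrite('pics/d2.png',cv2.resize(im[70:230,180:400,::-1],None,fx=3,fy=3))
to([.5955,.2055,.146]);print(rot().round(3)[:,2])
E
```

```text
shift [-0.0007 -0.0006  0.1018]
[-0.001  0.    -1.   ]
```

View pics/d2.png

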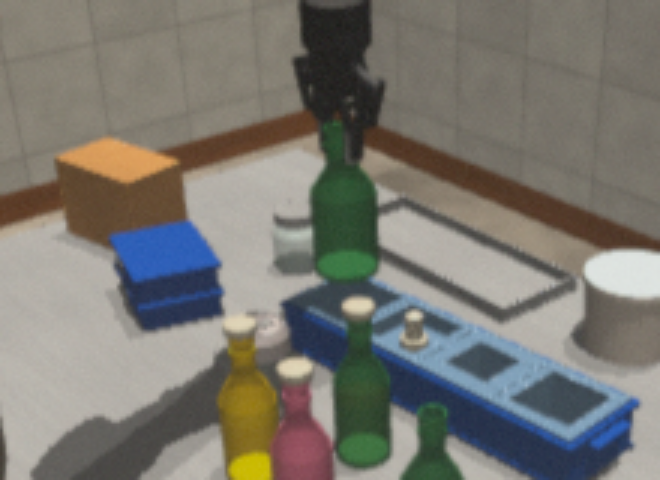

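The large bottle hangs upright above the leftmost cell, at crop (345,270). Lower it and release.

Call:
move_arm:
  commands:
    - [[0,0,0.02,0,0,0,0.03],[0,0,0.02,0,0,0,0.03],[0,0,0.02,0,0,0,0.03],[0,0,0.015,0,0,0,0.03],[0,0,0.01,0,0,0,0.03],[0,0,0.01,0,0,0,0.03],[0,0,0.005,0,0,0,0.03],[0,0,0,0,0,0,0.03],[0,0,0,0,0,0,0.03]]

```text
t: 13.32
eef_pos: [0.5964, 0.2053, 0.1488]
tool_rot: [0.0, 0.0, 1.0, 0.0]
contact_force: [-0.8, 0.0, -2.1]
gripper_width: 0.455
grasp_force: 51.3
```

Call:
move_arm:
  commands:
    - [[0,0,0.002,0,0,0,0.03],[0,0,0,0,0,0,0.03],[0,0,0,0,0,0,0.045],[0,0,0,0,0,0,0.06],[0,0,0,0,0,0,0.06],[0,0,0,0,0,0,0.06],[0,0,-0.02,0,0,0,0.06],[0,0,-0.03,0,0,0,0.06],[0,0,-0.04,0,0,0,0.0854],[0,0,-0.04,0,0,0,0.0854],[0,0,0,0,0,0,0.0854]]

```text
t: 14.7
eef_pos: [0.598, 0.2059, 0.2803]
tool_rot: [0.003, 0.0, 1.0, 0.001]
contact_force: [0.1, 1.1, 0.2]
gripper_width: 1.006
grasp_force: 0.0
```

```bash
python3 - <<'E'
from h import *
to([.356,-.3005,.26]);print(rot().round(3)[:,2])
E
```

```text
shift [ 0.2417 -0.5066  0.0172]
[ 0.007  0.003 -1.   ]
```

Call:
move_arm:
  commands:
    - [[0.0161,-0.0338,0,0,0,0,0.0854],[0.0161,-0.0338,0,0,0,0,0.0854],[0.0161,-0.0338,0,0,0,0,0.0854],[0.0161,-0.0338,0,0,0,0,0.0854],[0.0161,-0.0338,0,0,0,0,0.0854],[0.0161,-0.0338,0,0,0,0,0.0854],[0.0161,-0.0338,0,0,0,0,0.0854],[0.0161,-0.0338,0,0,0,0,0.0854],[0.0161,-0.0338,0,0,0,0,0.0854],[0.0161,-0.0338,0,0,0,0,0.0854],[0.0161,-0.0338,0,0,0,0,0.0854],[0.0161,-0.0338,0,0,0,0,0.0854],[0.0161,-0.0338,0,0,0,0,0.0854],[0.0161,-0.0338,0,0,0,0,0.0854],[0.0161,-0.0338,0,0,0,0,0.0854],[0,0,0,0,0,0,0.0854],[0,0,0,0,0,0,0.0854]]

```text
t: 16.82
eef_pos: [0.3542, -0.3009, 0.2757]
tool_rot: [-0.0, 0.0, 1.0, 0.0]
contact_force: [0.7, -0.4, 1.2]
gripper_width: 1.001
grasp_force: 0.0
```

```bash
python3 - <<'E'
from meas import *
im,hsv,g=green('side');cv2.imwrite('pics/d3.png',cv2.resize(im[100:310,200:410,::-1],None,fx=2.8,fy=2.8))
to([.356,-.3005,.113]);print(rot().round(3)[:,2])
E
```

```text
shift [-1.600e-03 -1.000e-04  1.628e-01]
[-0.001  0.001 -1.   ]
```

View pics/d3.png

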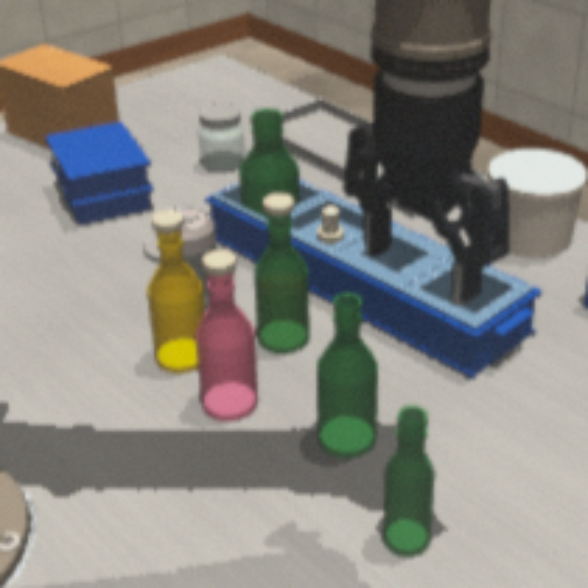

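The large bottle stands seated in its cell at (268,150), and the gripper is above the small bottle. Descend and grip.

Call:
move_arm:
  commands:
    - [[-0.001,0,0.035,0,0,0,0.0854],[0,0,0.035,0,0,0,0.0854],[0,0,0.03,0,0,0,0.0854],[0,0,0.025,0,0,0,0.0854],[0,0,0.02,0,0,0,0.0854],[0,0,0.017,0,0,0,0.0854],[0,0,0,0,0,0,0.07],[0,0,0,0,0,0,0.055],[0,0,0,0,0,0,0.045],[0,0,0,0,0,0,0.035],[0,0,0,0,0,0,0.025],[0,0,0,0,0,0,0.018],[0,0,0,0,0,0,0.018],[0,0,0,0,0,0,0.018]]
  squeeze: 45

```text
t: 18.62
eef_pos: [0.3556, -0.3014, 0.1147]
tool_rot: [0.0, 0.0, 1.0, 0.0]
contact_force: [-0.2, 2.2, 5.3]
gripper_width: 0.293
grasp_force: 43.8
```

Call:
move_arm:
  commands:
    - [[0,0,-0.02,0,0,0,0.018],[0,0,-0.03,0,0,0,0.018],[0,0,-0.04,0,0,0,0.018],[0,0,-0.03,0,0,0,0.018],[-0.0333,0.004,0,0,0,0,0.018],[-0.0333,0.004,0,0,0,0,0.018],[-0.0333,0.004,0,0,0,0,0.018],[-0.0333,0.004,0,0,0,0,0.018],[-0.0333,0.004,0,0,0,0,0.018],[-0.0333,0.004,0,0,0,0,0.018],[-0.0074,0.0335,0,0,0,0,0.018],[-0.0074,0.0335,0,0,0,0,0.018],[-0.0074,0.0335,0,0,0,0,0.018],[-0.0074,0.0335,0,0,0,0,0.018],[-0.0074,0.0335,0,0,0,0,0.018],[-0.0074,0.0335,0,0,0,0,0.018],[-0.0074,0.0335,0,0,0,0,0.018],[-0.0074,0.0335,0,0,0,0,0.018],[0,0,0,0,0,0,0.018],[0,0,0,0,0,0,0.018]]

```text
t: 21.12
eef_pos: [0.614, -0.0107, 0.234]
tool_rot: [-0.0, 0.001, 1.0, -0.0]
contact_force: [-0.3, -0.2, -1.6]
gripper_width: 0.288
grasp_force: 44.6
```

```bash
python3 - <<'E'
from h import *
im=shot('side');cv2.imwrite('pics/d4.png',cv2.resize(im[70:280,220:430,::-1],None,fx=2.8,fy=2.8))
to([.6145,-.0095,.1225]);print(rot().round(3)[:,2])
E
```

```text
shift [-0.0006  0.0019  0.1116]
[-0.001 -0.001 -1.   ]
```

View pics/d4.png

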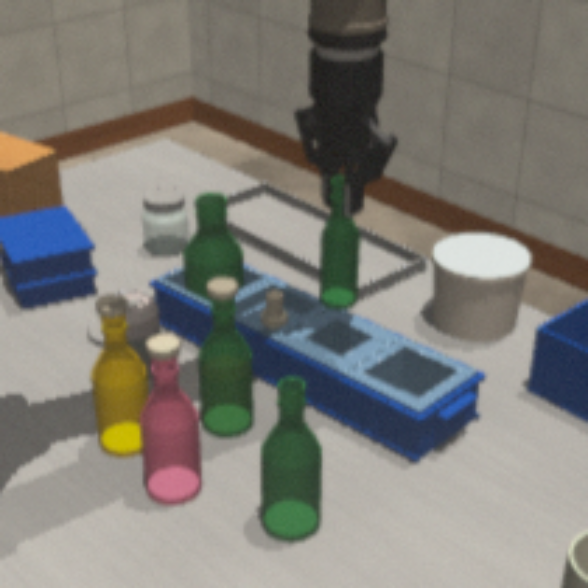

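The small bottle is upright above its cell, with its base at (338,297). Lower by 0.110, release and retreat. I open the fingers only to 45 mm so they clear the stopper.

Call:
move_arm:
  commands:
    - [[0,0.001,0.02,0,0,0,0.018],[0,0,0.02,0,0,0,0.018],[0,0,0.02,0,0,0,0.018],[0,0,0.02,0,0,0,0.018],[0,0,0.015,0,0,0,0.018],[0,0,0.01,0,0,0,0.018],[0,0,0.005,0,0,0,0.018],[0,0,0,0,0,0,0.018],[0,0,0,0,0,0,0.018]]

```text
t: 22.3
eef_pos: [0.6148, -0.0088, 0.1249]
tool_rot: [0.001, 0.0, 1.0, 0.0]
contact_force: [1.2, -0.2, -1.3]
gripper_width: 0.292
grasp_force: 44.6
```

Call:
move_arm:
  commands:
    - [[0,0,0.003,0,0,0,0.018],[0,0,0,0,0,0,0.018],[0,0,0,0,0,0,0.03],[0,0,0,0,0,0,0.045],[0,0,0,0,0,0,0.045],[0,0,0,0,0,0,0.045],[0,0,-0.02,0,0,0,0.045],[0,0,-0.03,0,0,0,0.045],[0,0,-0.04,0,0,0,0.0854],[0,0,-0.05,0,0,0,0.0854],[0.0435,-0.0307,-0.01,0,0,0,0.0854],[0.0435,-0.0307,0,0,0,0,0.0854],[0.0435,-0.0307,0,0,0,0,0.0854],[0.0435,-0.0307,0,0,0,0,0.0854],[0.0345,-0.03,0,0,0,0,0.0854],[0,0,0,0,0,0,0.0854],[0,0,0,0,0,0,0.0854]]

```text
t: 24.42
eef_pos: [0.4064, -0.1611, 0.2716]
tool_rot: [0.001, 0.0, 1.0, 0.0]
contact_force: [-0.1, 0.3, 0.4]
gripper_width: 1.006
grasp_force: 0.0
```

```bash
python3 - <<'E'
from h import *
im=shot('top');cv2.imwrite('pics/d5.png',cv2.resize(im[120:290,170:450,::-1],None,fx=2.8,fy=2.8))
to([.4065,-.161,.135]);print(rot().round(3)[:,2])
E
```

```text
shift [ 0.0003 -0.0002  0.1365]
[ 0.001 -0.    -1.   ]
```

View pics/d5.png

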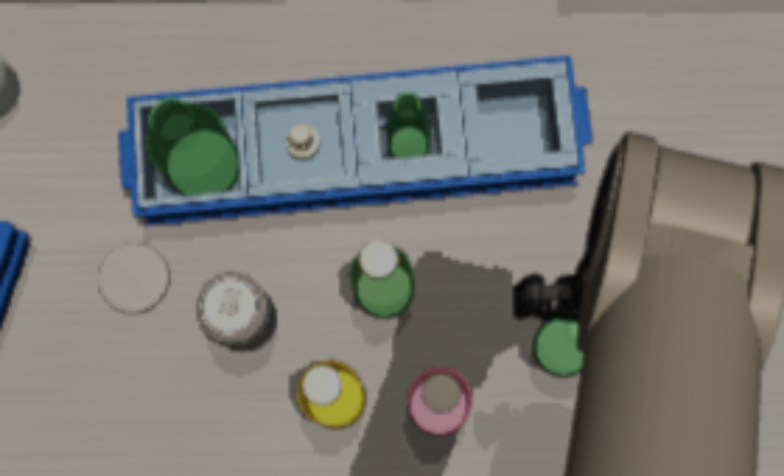

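The large bottle, stopper and small bottle are all in place. The gripper is above the medium bottle.

Call:
move_arm:
  commands:
    - [[0,0,0.03,0,0,0,0.0854],[0,0,0.03,0,0,0,0.0854],[0,0,0.03,0,0,0,0.0854],[0,0,0.025,0,0,0,0.0854],[0,0,0.02,0,0,0,0.0854],[0,0,0,0,0,0,0.07],[0,0,0,0,0,0,0.055],[0,0,0,0,0,0,0.045],[0,0,0,0,0,0,0.035],[0,0,0,0,0,0,0.025],[0,0,0,0,0,0,0.018],[0,0,0,0,0,0,0.018],[0,0,0,0,0,0,0.018]]
  squeeze: 50

```text
t: 26.1
eef_pos: [0.4063, -0.1613, 0.1369]
tool_rot: [0.001, 0.0, 1.0, 0.0]
contact_force: [0.3, 1.6, 6.1]
gripper_width: 0.304
grasp_force: 48.7
```

Call:
move_arm:
  commands:
    - [[0,0,-0.02,0,0,0,0.018],[0,0,-0.03,0,0,0,0.018],[0,0,-0.04,0,0,0,0.018],[0,0,-0.03,0,0,0,0.018],[-0.0272,0.0055,0,0,0,0,0.018],[-0.0272,0.0055,0,0,0,0,0.018],[-0.0272,0.0055,0,0,0,0,0.018],[-0.0272,0.0055,0,0,0,0,0.018],[-0.0272,0.0055,0,0,0,0,0.018],[-0.0272,0.0055,0,0,0,0,0.018],[-0.0272,0.0055,0,0,0,0,0.018],[-0.0272,0.0055,0,0,0,0,0.018],[0,0,0,0,0,0,0.018],[0,0,0,0,0,0,0.018]]

```text
t: 27.85
eef_pos: [0.6224, -0.1181, 0.2557]
tool_rot: [-0.001, 0.001, 1.0, -0.0]
contact_force: [0.3, 0.3, -1.5]
gripper_width: 0.303
grasp_force: 49.5
```

```bash
python3 - <<'E'
from h import *
im=shot('side');cv2.imwrite('pics/d6.png',cv2.resize(im[70:280,220:430,::-1],None,fx=2.8,fy=2.8))
to([.624,-.117,.145]);print(rot().round(3)[:,2])
E
```

```text
shift [-0.0018  0.0013  0.1109]
[-0.001 -0.    -1.   ]
```

View pics/d6.png

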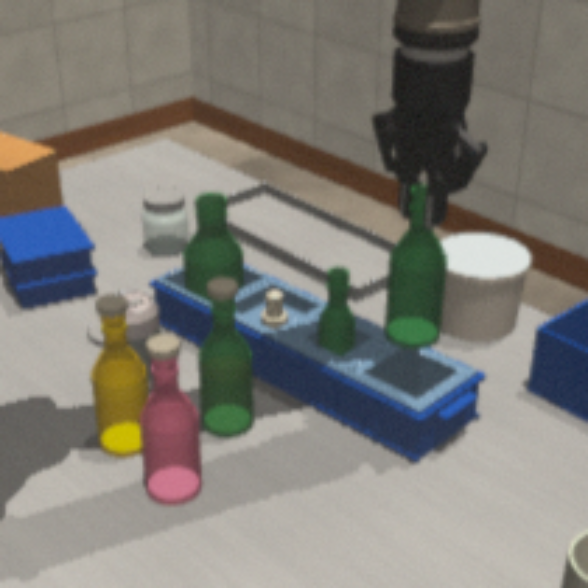

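The medium bottle is upright above its cell, with its base at (414,330). Lower by 0.110.

Call:
move_arm:
  commands:
    - [[-0.001,0.001,0.02,0,0,0,0.018],[0,0,0.02,0,0,0,0.018],[0,0,0.02,0,0,0,0.018],[0,0,0.02,0,0,0,0.018],[0,0,0.015,0,0,0,0.018],[0,0,0.01,0,0,0,0.018],[0,0,0.005,0,0,0,0.018],[0,0,0,0,0,0,0.018],[0,0,0,0,0,0,0.018]]

```text
t: 29.02
eef_pos: [0.6249, -0.1167, 0.1469]
tool_rot: [0.001, 0.0, 1.0, -0.0]
contact_force: [-0.2, 0.4, -0.7]
gripper_width: 0.3
grasp_force: 49.6
```

Call:
move_arm:
  commands:
    - [[0,0,0.003,0,0,0,0.018],[0,0,0,0,0,0,0.018],[0,0,0,0,0,0,0.03],[0,0,0,0,0,0,0.05],[0,0,0,0,0,0,0.05],[0,0,0,0,0,0,0.05],[0,0,-0.02,0,0,0,0.05],[0,0,-0.03,0,0,0,0.05],[0,0,-0.04,0,0,0,0.0854],[0,0,-0.05,0,0,0,0.0854],[0.02,-0.03,-0.01,0,0,0,0.0854],[0.02,-0.03,0,0,0,0,0.0854],[0.02,-0.03,0,0,0,0,0.0854],[0.02,-0.03,0,0,0,0,0.0854],[0.02,-0.03,0,0,0,0,0.0854],[0.02,-0.03,0,0,0,0,0.0854],[0,0,0,0,0,0,0.0854],[0,0,0,0,0,0,0.0854]]

```text
t: 31.28
eef_pos: [0.5048, -0.2962, 0.2943]
tool_rot: [0.001, 0.0, 1.0, 0.0]
contact_force: [0.8, -0.2, 0.4]
gripper_width: 1.002
grasp_force: 0.0
```

```bash
python3 - <<'E'
from meas import *
im,hsv,g=green('top');cv2.imwrite('pics/d7.png',cv2.resize(im[120:290,170:450,::-1],None,fx=2.8,fy=2.8))
for c,s in blobs(g,60):
    x,y,w,h=s[:4]; sub=np.zeros_like(g);sub[y:y+h,x:x+w]=g[y:y+h,x:x+w]
    t,_=cv2.threshold(hsv[...,2][sub].reshape(-1,1),0,255,cv2.THRESH_OTSU)
    b=max(blobs(sub&(hsv[...,2]>t),15),key=lambda q:q[1][4]);print(b[0].round(1),cast('top',*b[0],.01).round(3))
E
```

```text
[353.1 167. ] [ 0.626 -0.116  0.01 ]
[315.5 170.7] [ 0.616 -0.007  0.01 ]
[242. 178.] [0.595 0.204 0.01 ]
[307.  224.1] [0.46  0.018 0.01 ]
```

View pics/d7.png

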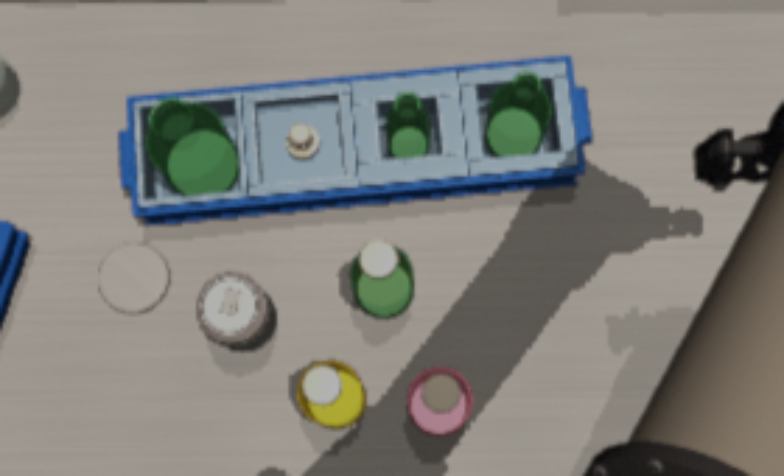

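All three bottles stand in their own cells, with bases within about 3 mm of the cell centres. The stopper is in the dish, the can and stoppered bottle have not moved, and the arm is clear.

```bash
python3 -c "
from h import *
print(bot.hand_in())"
```

```text
the job is handed in; nothing more can be done
None
```

I handed the job in at about 31 s. All three bottles stand lowered in their matching compartments and the stopper is in the shallow one; the stoppered bottle and can were left where they stood, but the hand-in returned no verdict.

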